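# Prove the mid-stroke limit switch of the cylinder trainer

## Task

We are proving the limit switch in front of the pneumatic cylinder on the slotted plate. First try it by hand: push its roller lever right down to the stop, then let it spring back up; after that grip the piston rod by its coupler and draw it straight out of the cylinder, without forcing it sideways, until the cam on the rod's end sits on the roller and holds the lever down. Finish there, still gripping the coupler and keeping the rod still, and leave the things lying around the plate where they are.

Things in the scene. Friction and masses are not known exactly. Their poses are not given: they have to be found in the camera images.
- cylinder: Pneumatic cylinder on two feet on a slotted aluminium plate fixed to the table. Origin on the table top straight below the mouth of the rod bore; x axis level, along the rod's axis, outwards; z up. Plate: x -295 to 265, y -60 to 60, 25 mm thick. Cylinder: x -288 to 0, 46 mm square covers, air fittings on top up to 130 mm above the table. Rod axis 90 mm above the table.
- mouth (a point): Centre of the mouth of the rod bore (front face of the cylinder's round 29 mm neck), on the rod's axis, 90 mm above the table.
- rod: Piston rod, 12 mm thick, in the cylinder's snug bore (0.5 mm play all round); drags with 5 to 10 N, stays where left, may turn about its axis. Origin at the centre of its coupler, the dark steel round part to grip, 22 mm thick and 40 mm long. x axis along the rod, outwards. Coupler centre 50 to 75 mm from the mouth at the start, 210 mm at the end of the stroke.
- cam (a point): Centre of the trip cam, a grey plastic double cone on the rod's outer end, 55 mm beyond the coupler's centre: a round land 32 mm thick and 16 mm long with a slope 12 mm long on each side.
- switch: Limit switch with a roller lever, fixed on the plate in line with the rod, in front of its end. Origin on the plate's top (25 mm above the table), below the resting roller; x axis as the cylinder's. Black base x -16 to 60, y -30 to 30 mm; aluminium body at x 12 to 50 mm, 36 mm high; cheeks at the lever's pivot 45 mm high.
- roller (a point): Centre of the steel roller (14 mm thick, 10 mm wide, axle across the rod) on the lever's end nearest the cylinder; at rest 74 mm above the table (its top 81 mm), right below the rod's axis. The cam pushes it down about 7 mm; it stands on the cam's land while the cam's centre is within 8 mm of it along the rod.
- lever (a joint): Angle of the roller lever (rad): 0 at rest, grows as the roller goes down, 0.27 at the stop (roller 10 mm down), about 0.20 with the cam's land on the roller. A spring pushes it back up: 3 N at the roller at rest, 5.5 N at the stop.
- trophy: Bystander: yellow printed ornament on a pine block 70 x 45 x 40 mm, about 95 mm high in all. Origin at the centre of its underside.
- driver: Bystander: screwdriver lying on the table. Origin at its underside.
- carton: Bystander: small cardboard box 105 x 80 x 45 mm. Origin at the centre of its underside.
- hexframe: Bystander: yellow printed hexagonal frame lying flat, about 60 mm across and 14 mm high. Origin at the centre of its underside.

How it is judged:
By the outcome, as a careful person would: the job done as asked, in the order asked, and still so for the second after the job is handed in, while the arm keeps its last pose, push and grip.
It also fails if it takes over 45 s, if anything falls off the work surface, if the arm or the gripper's body presses on something with over 40 N, if the wrist force passes 120 N, or if a joint passes its speed limit or range.

## Robot

A 7-joint arm with a two-finger parallel gripper is mounted at the origin on the work surface. World frame = base frame: x ahead of the robot, y to its left, z up, the work surface at z = 0. Lengths are in m, angles in rad, forces in N, time in s.
With the tool pointing down it reaches from about 0.4 to 0.9 m from the base axis. Payload 5.6 kg.
Tool frame: the origin (TCP) lies on the mounting face of the last link; the fingertips stand 190 mm ahead of it and the grasp point (between the pads) lies 171 mm ahead of it; y points along the fingers, x is the direction in which the jaws open and shut, and the axes are right-handed (so a half turn about y gives the same grasp; the last joint's range is limited). The gripper opens to 92 mm and grips with 3 to 60 N. Pads are 20 mm wide; open, the fingers measure 128 mm over their backs; the gripper's body (75 mm by 189 mm) begins 69 mm behind the grasp point.
Start: joints at [1.237, 0.468, -0.012, 1.603, 0.006, 1.071, -0.056], TCP at [0.186, -0.623, 0.405] pointing down, gripper open.
Joint ranges: [-2.53, 2.53], [-0.31, 2.02], [-1.57, 1.55], [0.28, 2.44], [-1.29, 4.43], [0.15, 1.84], [-2.92, 2.92]. Speed limits (rad/s): [2.57, 2.57, 3.14, 3.14, 3.14, 3.14, 3.14].

## Interface

Orientations are given as a unit quaternion [w, x, y, z].
In Python, from station import manip gives the robot as it stands.
- The arm moves only by the tool drive_tool, never from a script. Its argument "moves" is one flat list of numbers, 5 for each row, row after row: the shift along the tool's x, y, z in cm, then the turn about the tool's y in degrees, then the opening, from -1 (shut) to 1 (fully open). A call has exactly 8 rows; each row is the pose to reach, as a shift and turn from the pose measured when the call began, along the tool's axes at that moment; what a row does not reach only later rows make up. A row lasts 1/10 s, in which the tool goes at most 50 mm and 8.59 degrees, less where a joint would pass 70% of its speed; a pose out of reach is approached as far as the arm can. A call with a gripper value outside its range is refused whole. The fingers move at their own pace and stop on an object; "grip_force" is the grip in N (left out, the last holds). Time passes only in rows, so rows that repeat a pose let the fingers close, or fill a call up. It gives the time, the measured TCP pose, the force and the opening at its end, in the units of the state.
- manip.observe(): the state, without advancing time (a new reading comes with each control period).
- manip.capture(name): name is "scene" or "top" or "wrist"; returns the picture (420x560x3 uint8, blue, green, red); there is no depth.
- manip.calibration(name): a dict with "fx", "fy", "cx", "cy" (pixels), "rvec" (rotation vector, rad) and "tvec" (3), from world to camera coordinates, as OpenCV has them. Camera axes: x right, y down, z forward; pixel columns grow to the right and rows downward; lengths in m; the calibration is good to about 2 mm. A picture is of the moment at which its call begins: read the wrist's pose just before it. calibration takes no time and is no camera call; for the wrist camera it gives the pose at the moment of the call.
- manip.sign_off(): hands the job in, once; it reports no verdict.
The state is a dict: "time_s": time; "joint_positions": joint angles; "joint_vel": joint speeds; "joint_efforts": joint torques, N m; "position": TCP position; "orientation": TCP orientation; "wrist_force": force on the tool from outside, world axes, zero at the start; "moment": the same for the moment, N m; "grip_width": opening from 0.0 (shut) to 1.0 (fully open).
Only numpy, scipy, OpenCV 4.12 (cv2) and the standard library are available. Lean on these libraries where they do the work, as an engineer would, in place of code of your own. Each camera call takes 0.05 s, during which the arm holds its last target.

## Working session

There is one attempt and no reset: what is moved stays moved. The work goes in short steps, Python scripts to look and compute and a tool call to move; the robot and the scene stay as the last step left them, time stands still between calls to the robot, and variables do not carry over. Pictures are saved under pics/ and viewed, and the job is handed in when it is done.

Besides the shell and the picture viewer there is one more tool, called as a command line: name --argument value ..., lists and objects as JSON in quotes. drive_tool: Moves the arm, as the interface text tells. Its arguments: {"type":"object","properties":{"moves":{"type":"array"},"grip_force":{"type":"number"}},"required":["moves"]}

```bash
mkdir -p pics; ls; python3 - <<'E'
from station import manip
import cv2
s=manip.observe()
for k,v in s.items(): print(k,v)
for n in ("scene","top","wrist"):
    c=manip.calibration(n); print(n,c)
    cv2.imwrite(f"pics/{n}0.png",manip.capture(n))
E
```

```text
pics
time_s 0.0
joint_positions [ 1.23698415  0.4683819  -0.01157784  1.60360954  0.00602141  1.07140605
 -0.05626826]
joint_vel [ 1.00997067e-03 -1.53487841e-04  2.68558503e-04 -1.06754289e-03
 -4.87441983e-04  8.91998279e-05 -2.14377293e-04]
joint_efforts [ 1.51700006e-04 -5.20571852e+01 -1.19222174e-02 -2.43745798e+01
 -5.66066557e-02  1.73737470e-02  1.30033004e-04]
position [ 0.18624424 -0.62249049  0.40374282]
orientation [ 0.56749008 -0.56683215  0.4228217  -0.42175602]
wrist_force [ 0.56178877 -0.07921407 -0.46112936]
moment [-0.06422758 -0.03750274  0.00647806]
grip_width 1.0016484321023698
scene {'fx': 483.5565547045991, 'fy': 483.5565547045991, 'cx': 276.96405430421356, 'cy': 203.22778782001583, 'rvec': array([ 2.22904056,  0.7855121 , -0.34509589]), 'tvec': array([-0.51881018, -0.12585471,  1.19256854])}
top {'fx': 498.7355737483771, 'fy': 498.7355737483771, 'cx': 279.78551577816967, 'cy': 200.0236772057011, 'rvec': array([ 2.09890553, -2.15964091,  0.18353542]), 'tvec': array([0.12038105, 0.57287436, 1.07378789])}
wrist {'fx': 292.82350120951014, 'fy': 292.82350120951014, 'cx': 281.4888009897654, 'cy': 214.99178332156828, 'rvec': array([-2.33427462,  1.74024234,  0.24319488]), 'tvec': array([-0.64812966, -0.02953271,  0.3916588 ])}
```

View pics/scene0.png

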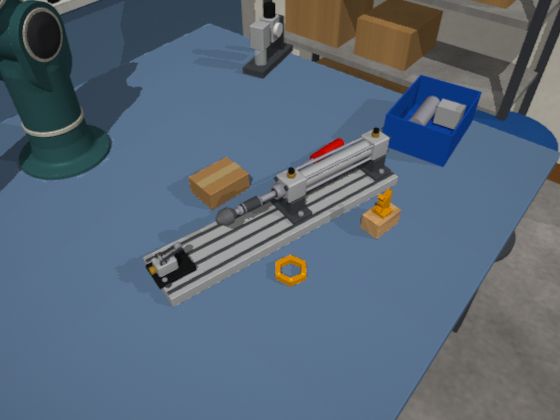

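View pics/top0.png

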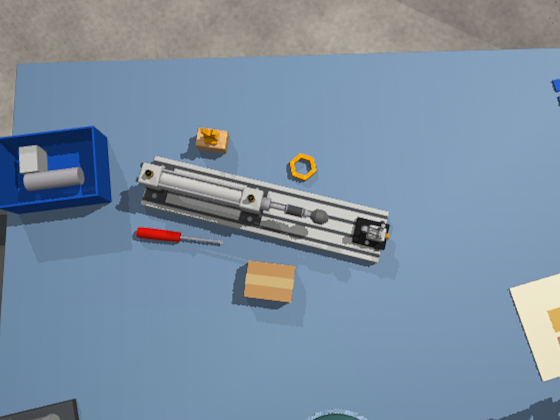

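View pics/wrist0.png

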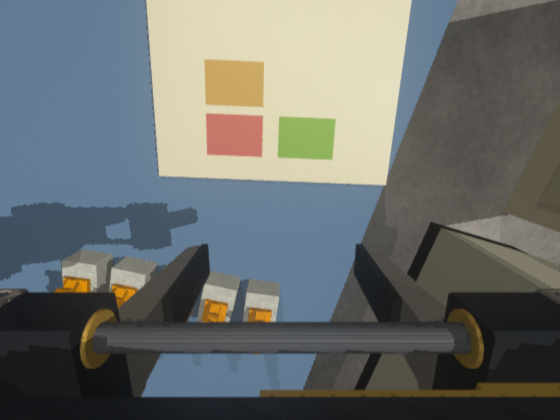

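```bash
python3 - <<'E'
from station import manip
from scipy.spatial.transform import Rotation as R
s=manip.observe();q=s["orientation"]
print(R.from_quat(q,scalar_first=True).as_matrix())
E
```

```text
[[ 2.86614493e-01 -4.80619204e-04  9.58045877e-01]
 [-9.58045077e-01  1.24238217e-03  2.86614877e-01]
 [-1.32801172e-03 -9.99999113e-01 -1.04370128e-04]]
```

```bash
python3 - <<'E'
import cv2
a=cv2.imread("pics/top0.png")[140:275,130:400]; cv2.imwrite("pics/topz.png",cv2.resize(a,None,fx=2.9,fy=2.9,interpolation=cv2.INTER_CUBIC))
a=cv2.imread("pics/scene0.png")[120:310,130:410]; cv2.imwrite("pics/scenez.png",cv2.resize(a,None,fx=2.8,fy=2.8,interpolation=cv2.INTER_CUBIC))
E
```

```text
(no output)
```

View pics/topz.png

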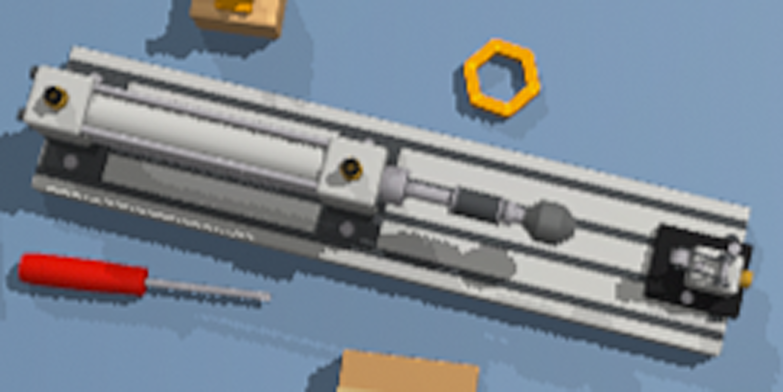

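View pics/scenez.png

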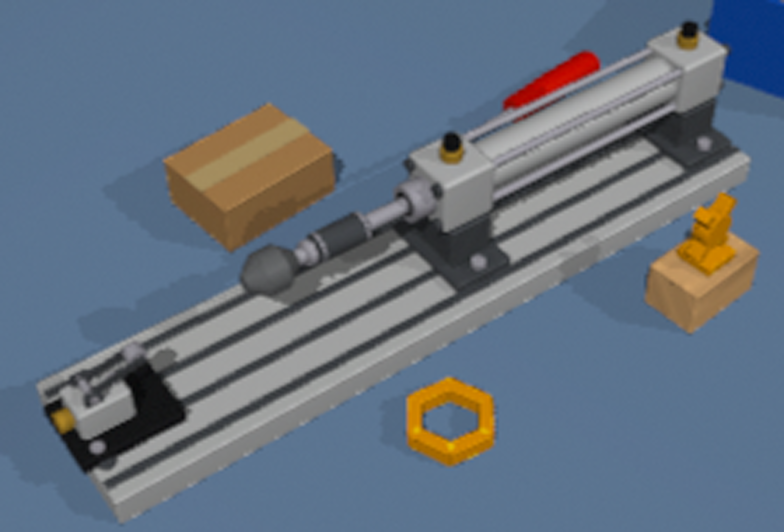

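```bash
cat > h.py <<'E'
import numpy as np, cv2
from scipy.spatial.transform import Rotation as R
def ray(c,uv):
    M=R.from_rotvec(c["rvec"]).as_matrix(); o=-M.T@c["tvec"]
    d=M.T@np.array([(uv[0]-c["cx"])/c["fx"],(uv[1]-c["cy"])/c["fy"],1]); return o,d/np.linalg.norm(d)
def plane(c,uv,z):
    o,d=ray(c,uv); return o+d*(z-o[2])/d[2]
def tri(c1,u1,c2,u2):
    o1,d1=ray(c1,u1);o2,d2=ray(c2,u2)
    t=np.linalg.lstsq(np.c_[d1,-d2],o2-o1,rcond=None)[0]
    p,q=o1+t[0]*d1,o2+t[1]*d2
    return (p+q)/2,np.linalg.norm(p-q)
E
python3 - <<'E'
from h import *
from station import manip
np.set_printoptions(precision=4,suppress=True)
ct,cs=manip.calibration("top"),manip.calibration("scene")
T=lambda u,v:(130+(u+.5)/2.9-.5,140+(v+.5)/2.9-.5)
S=lambda u,v:(130+(u+.5)/2.8-.5,120+(v+.5)/2.8-.5)
P={}
for n,t,s,z in [("coupler",(479,205),(341,235),.09),("cam",(549,222),(270,268),.09),("roller",(679,257),(133,353),.074),("mouth",(407,188),(402,199),.09),("fit1",(351,168),(452,138),.13),("fit2",(55,96),(689,28),.13)]:
    p,e=tri(ct,T(*t),cs,S(*s)); P[n]=plane(ct,T(*t),z)
    print(n,p,"gap",e,"topplane",P[n],"scplane",plane(cs,S(*s),z))
for a,b in [("mouth","coupler"),("coupler","cam"),("cam","roller"),("fit2","fit1"),("fit2","roller"),("mouth","roller")]:
    d=P[b]-P[a]; print(a,b,np.linalg.norm(d[:2]),np.degrees(np.arctan2(d[1],d[0])))
c=[plane(ct,T(*u),.025) for u in [(73,45),(748,210)]]
d=c[1]-c[0];print(c,np.linalg.norm(d),np.degrees(np.arctan2(d[1],d[0])))
E
```

```text
coupler [0.5455 0.0733 0.0959] gap 0.002794678793615327 topplane [0.5454 0.0721 0.09  ] scplane [0.5421 0.0788 0.09  ]
cam [0.5304 0.0211 0.0962] gap 0.00047009298283594297 topplane [0.5311 0.0204 0.09  ] scplane [0.5259 0.0254 0.09  ]
roller [ 0.5029 -0.0772  0.0797] gap 0.0016525855749802314 topplane [ 0.504  -0.0775  0.074 ] scplane [ 0.4979 -0.075   0.074 ]
mouth [0.5582 0.1252 0.0994] gap 0.00014023364372982872 topplane [0.5598 0.1255 0.09  ] scplane [0.5516 0.133  0.09  ]
fit1 [0.5691 0.1653 0.1334] gap 0.0020657088806220287 topplane [0.569  0.1647 0.13  ] scplane [0.5672 0.1694 0.13  ]
fit2 [0.629  0.3798 0.1322] gap 0.0025523104849926527 topplane [0.6285 0.3795 0.13  ] scplane [0.6283 0.384  0.13  ]
mouth coupler 0.05531704158296156 -105.1013193092626
coupler cam 0.05361768697674716 -105.47146662323567
cam roller 0.10157803401031988 -105.4929740136376
fit2 fit1 0.22291552947930895 -105.50310449758905
fit2 roller 0.4737064691199998 -105.24328692209787
mouth roller 0.21051184313031174 -105.384580107541
[array([0.6957, 0.3938, 0.025 ]), array([ 0.5453, -0.1424,  0.025 ])] 0.5568875698524353 -105.66814407232076
```

drive_tool --moves '[-2.5,0,2.7,-7.2,-1,-5.5,0,5.9,-14.4,-1,-8.5,0,9.1,-21.7,-1,-11.5,0,12.3,-29,-1,-14.5,0,15.5,-36.2,-1,-17.5,0,18.7,-43.5,-1,-20,0,21.4,-50.7,-1,-21.5,0,23,-58,-1]' --grip_force 20

```text
time_s: 0.95
position: [0.3464, -0.3477, 0.4043]
orientation: [0.702, -0.701, 0.091, -0.091]
wrist_force: [0.2, -0.6, 0.1]
grip_width: 0.325
```

```bash
cat >> h.py <<'E'
def togo(s,xy,tipz=None,ang=-105.4,gz=None):
    "shift in tool axes [cm], turn [deg] (z axis of tool toward ang)"
    M=R.from_quat(s["orientation"],scalar_first=True).as_matrix(); p=np.array(s["position"])
    z=tipz+.19 if tipz is not None else gz+.171
    d=M.T@(np.array([xy[0],xy[1],z])-p)*100
    cur=np.degrees(np.arctan2(M[1,2],M[0,2])); t=-((ang-cur+180)%360-180)
    return d,t,cur
E
python3 - <<'E'
from h import *
from station import manip
s=manip.observe();print(s["time_s"],s["position"],s["joint_positions"],s["grip_width"],s["wrist_force"])
for a in(74.6,-105.4):print(togo(s,(.504,-.0775),tipz=.11,ang=a))
E
```

```text
0.95 [ 0.34638772 -0.34772229  0.40430231] [ 1.01852932  0.22550348 -0.34029251  1.96556336  0.08940156  0.96627057
  0.37623551] 0.32501644421252546 [ 0.1959469  -0.5640088   0.12978276]
(array([ 8.32284656, 10.4730187 , 30.14055387]), np.float64(0.5612139994294694), np.float64(75.16121399942948))
(array([ 8.32284656, 10.4730187 , 30.14055387]), np.float64(-179.43878600057053), np.float64(75.16121399942948))
```

drive_tool --moves '[1,0,3.6,0.5,-1,2.2,0,8,0.5,-1,3.4,0,12.4,0.5,-1,4.6,0,16.8,0.5,-1,5.8,1,21.2,0.5,-1,7,3,25.4,0.5,-1,8,5,28.8,0.5,-1,8.3,6,30.1,0.5,-1]'

```text
time_s: 1.75
position: [0.5045, -0.0742, 0.3433]
orientation: [0.702, -0.7, 0.093, -0.092]
wrist_force: [-0.0, -0.9, -0.8]
grip_width: 0.008
```

```bash
python3 - <<'E'
from h import *
from station import manip
s=manip.observe();print(s["time_s"],s["position"],s["joint_positions"],s["grip_width"],s["wrist_force"])
print(togo(s,(.504,-.0775),tipz=.11,ang=74.6), manip.calibration("wrist"))
for n in ("scene","top","wrist"): cv2.imwrite(f"pics/{n}1.png",manip.capture(n))
a=cv2.imread("pics/scene1.png")[180:310,100:290];cv2.imwrite("pics/s1z.png",cv2.resize(a,None,fx=4,fy=4,interpolation=cv2.INTER_CUBIC))
E
```

```text
1.75 [ 0.50451907 -0.07424978  0.34332535] [ 0.5005507   0.36587345 -0.50220112  1.97093237  0.22400357  0.86057978
 -0.38368329] 0.00788100128673467 [-0.03631336 -0.94012234 -0.75915298]
(array([ 0.04386679,  4.33130431, -0.34215816]), np.float64(0.34886530729767173), np.float64(74.94886530729767)) {'fx': 292.82350120951014, 'fy': 292.82350120951014, 'cx': 281.4888009897654, 'cy': 214.99178332156828, 'rvec': array([-2.84677358,  0.37761464,  0.05531142]), 'tvec': array([-0.50548686,  0.04548922,  0.3500286 ])}
```

View pics/s1z.png

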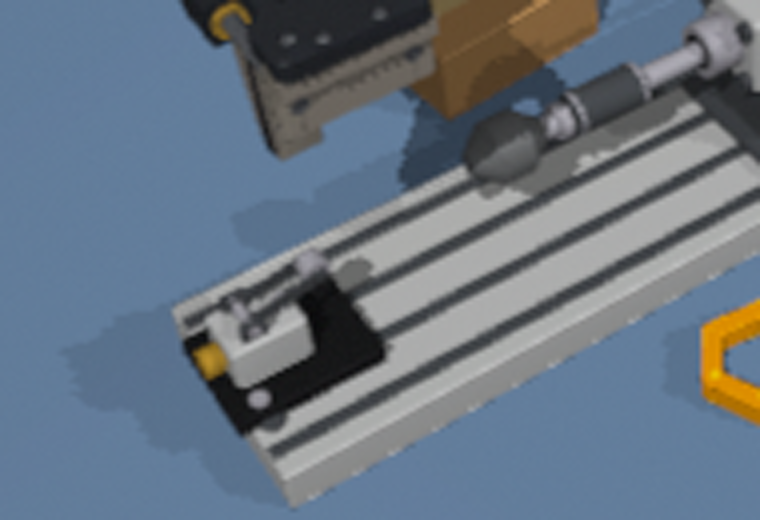

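View pics/wrist1.png

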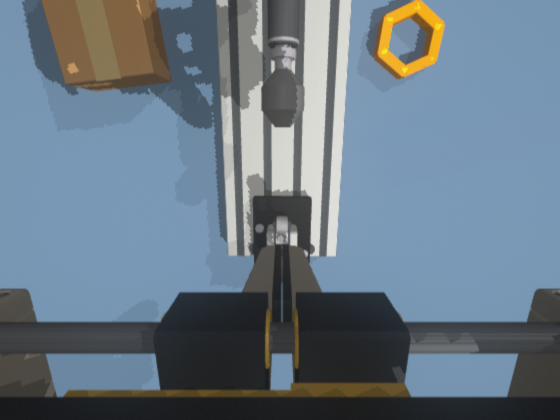

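```bash
python3 - <<'E'
from h import *
from station import manip
np.set_printoptions(precision=4,suppress=True)
c=manip.calibration("wrist")
print(ray(c,(281,215)))
for n,uv,z in [("roller",(282,222),.078),("cam",(283,97),.09),("baseL",(254,197),.03),("baseR",(310,197),.03)]:print(n,plane(c,uv,z))
a=cv2.imread("pics/wrist1.png")[60:270,200:360];cv2.imwrite("pics/w1z.png",cv2.resize(a,None,fx=2.8,fy=2.8,interpolation=cv2.INTER_CUBIC))
E
```

```text
(array([ 0.524 , -0.0022,  0.3243]), array([-0.0758, -0.2597, -0.9627]))
roller [ 0.5038 -0.075   0.078 ]
cam [0.5312 0.0225 0.09  ]
baseL [ 0.4792 -0.0558  0.03  ]
baseR [ 0.5346 -0.0709  0.03  ]
```

View pics/w1z.png

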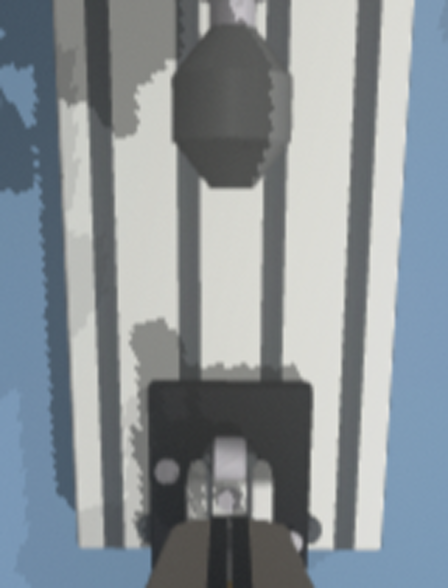

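drive_tool --moves '[0,1,-0.1,0.3,-1,0,2.5,-0.1,0.3,-1,0,4.2,-0.1,0.3,-1,0,5.6,-0.1,0.3,-1,0,6.6,-0.1,0.3,-1,0,7,-0.1,0.3,-1,0,7.2,-0.1,0.3,-1,0,7.2,-0.1,0.3,-1]'

```text
time_s: 2.7
position: [0.5033, -0.0781, 0.2722]
orientation: [0.701, -0.7, 0.096, -0.095]
wrist_force: [-0.2, -0.1, -0.5]
grip_width: 0.004
```

```bash
python3 - <<'E'
from h import *
from station import manip
s=manip.observe();print(s["time_s"],s["position"],s["grip_width"],s["wrist_force"])
print(togo(s,(.5035,-.077),tipz=.071,ang=74.6))
for n in ("scene","wrist"): cv2.imwrite(f"pics/{n}2.png",manip.capture(n))
a=cv2.imread("pics/scene2.png")[180:310,100:290];cv2.imwrite("pics/s2z.png",cv2.resize(a,None,fx=4,fy=4,interpolation=cv2.INTER_CUBIC))
a=cv2.imread("pics/wrist2.png")[100:290,190:370];cv2.imwrite("pics/w2z.png",cv2.resize(a,None,fx=3,fy=3,interpolation=cv2.INTER_CUBIC))
E
```

```text
2.7 [ 0.50329899 -0.07814923  0.27220358] 0.004306175301867552 [-0.23627387 -0.05937315 -0.46944733]
(array([-0.00870351,  1.12057494,  0.11423182]), np.float64(-0.12067832248450827), np.float64(74.47932167751549))
```

View pics/s2z.png

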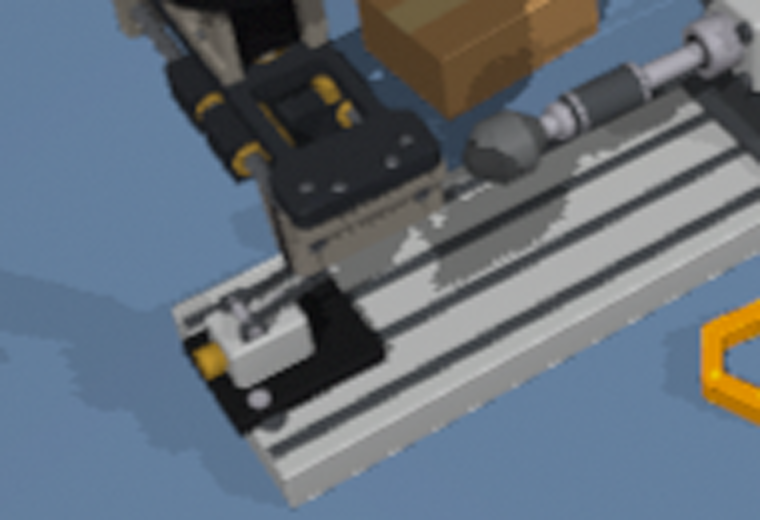

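View pics/w2z.png

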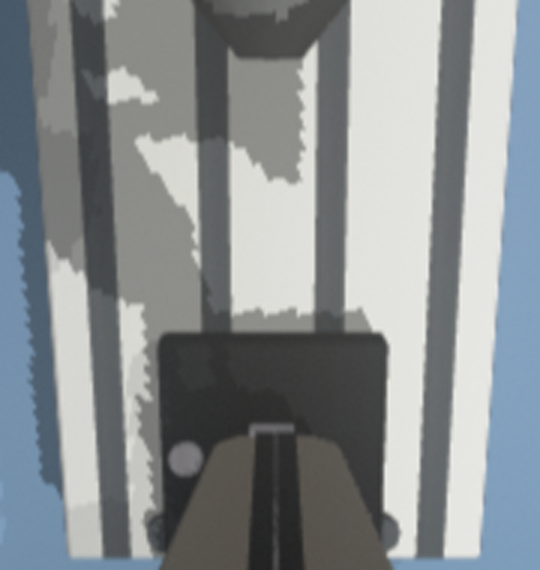

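drive_tool --moves '[0,0,0.2,0,-1,0,0,0.4,0,-1,0,0.2,0.4,0,-1,0,0.4,0.4,0,-1,0,0.6,0.4,0,-1,0,0.8,0.4,0,-1,0,0.9,0.4,0,-1,0,0.9,0.4,0,-1]'

```text
time_s: 3.6
position: [0.5047, -0.0742, 0.2636]
orientation: [0.701, -0.7, 0.096, -0.095]
wrist_force: [0.6, -0.1, 4.3]
grip_width: 0.005
```

drive_tool --moves '[0,0.1,0,0,-1,0,0.2,0,0,-1,0,0.25,0,0,-1,0,0.3,0,0,-1,0,0.35,0,0,-1,0,0.4,0,0,-1,0,0.4,0,0,-1,0,0.4,0,0,-1]'

```text
time_s: 4.4
position: [0.5049, -0.0741, 0.2608]
orientation: [0.701, -0.7, 0.096, -0.095]
wrist_force: [-2.9, 0.4, 15.5]
grip_width: 0.006
```

```bash
python3 - <<'E'
from h import *
from station import manip
s=manip.observe();print(s["time_s"],s["position"],s["grip_width"],s["wrist_force"])
for n in ("scene","wrist"): cv2.imwrite(f"pics/{n}3.png",manip.capture(n))
a=cv2.imread("pics/scene3.png")[180:310,100:290];cv2.imwrite("pics/s3z.png",cv2.resize(a,None,fx=4,fy=4,interpolation=cv2.INTER_CUBIC))
E
```

```text
4.4 [ 0.50488611 -0.07414087  0.26082527] 0.006421907141751103 [-2.92881031  0.42253308 15.51415466]
```

View pics/s3z.png

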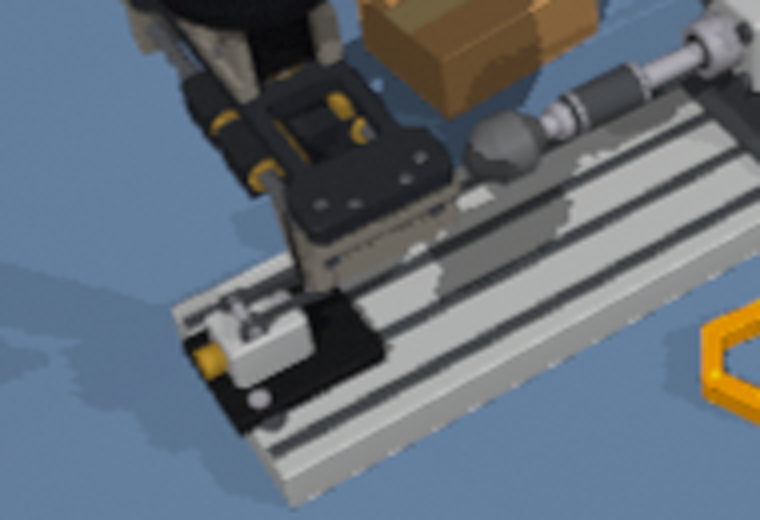

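drive_tool --moves '[0,-0.4,0,0,-1,0,-1,0,0,-1,0,-2.5,0,0,-1,0,-4.5,0,0,-1,0,-6.5,0,0,-1,0,-8.5,0,0,-1,0,-9.5,0,0,-1,0,-10,0,0,-1]'

```text
time_s: 5.3
position: [0.5047, -0.0744, 0.3612]
orientation: [0.701, -0.7, 0.096, -0.095]
wrist_force: [-0.4, 0.7, -1.0]
grip_width: 0.006
```

```bash
python3 - <<'E'
from h import *
from station import manip
np.set_printoptions(precision=4,suppress=True)
s=manip.observe();print(s["time_s"],s["position"],s["grip_width"],s["wrist_force"])
c=manip.calibration("wrist")
for n in ("scene","wrist"): cv2.imwrite(f"pics/{n}4.png",manip.capture(n))
print(togo(s,(.5454,.0725),gz=.09,ang=74.6))
a=cv2.imread("pics/scene4.png")[180:310,100:290];cv2.imwrite("pics/s4z.png",cv2.resize(a,None,fx=4,fy=4,interpolation=cv2.INTER_CUBIC))
E
```

```text
5.3 [ 0.5047 -0.0744  0.3612] 0.0056165342537345874 [-0.3721  0.6664 -1.0488]
(array([-0.0129, 10.0335, 15.2289]), np.float64(-0.13350656171141395), np.float64(74.46649343828858))
```

View pics/s4z.png

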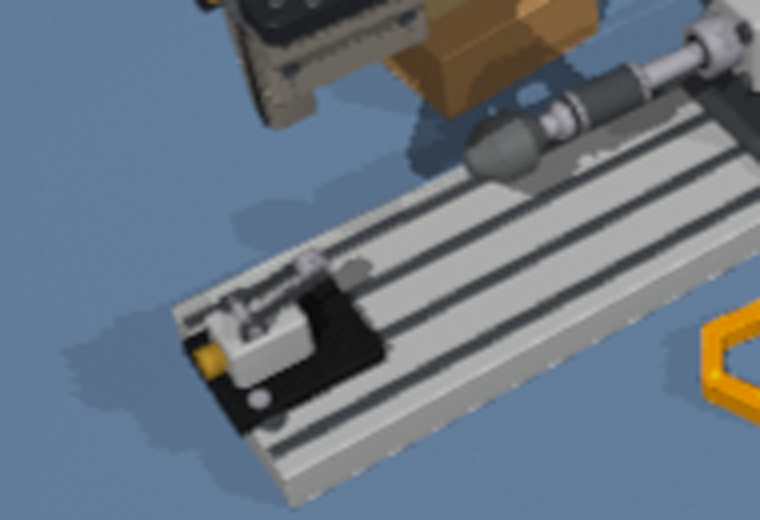

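View pics/wrist4.png

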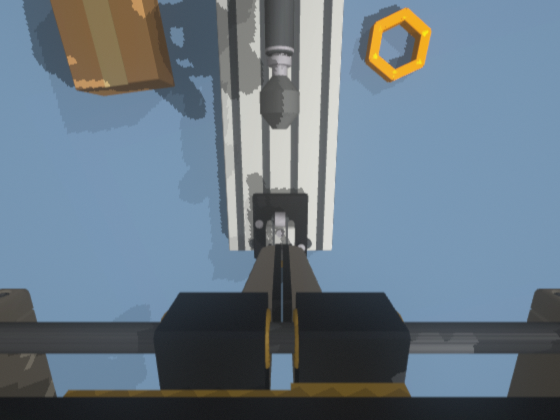

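drive_tool --moves '[0,0,2.5,0,0.3,0,0,5.5,0,0.3,0,0,8.5,0,0.3,0,0,11.5,0,0.3,0,0.5,13.7,0,0.3,0,1.5,15,0,0.3,0,2.5,15.2,0,0.3,0,2.5,15.2,0,0.3]'

```text
time_s: 6.2
position: [0.5446, 0.0718, 0.3335]
orientation: [-0.701, 0.701, -0.097, 0.094]
wrist_force: [0.5, 0.3, -1.3]
grip_width: 0.649
```

```bash
python3 - <<'E'
from h import *
from station import manip
np.set_printoptions(precision=4,suppress=True)
s=manip.observe();print(s["time_s"],s["position"],s["grip_width"],s["wrist_force"])
for n in ("top","wrist","scene"): cv2.imwrite(f"pics/{n}5.png",manip.capture(n))
print(togo(s,(.5454,.0725),gz=.09,ang=74.6))
a=cv2.imread("pics/scene5.png")[150:280,170:360];cv2.imwrite("pics/s5z.png",cv2.resize(a,None,fx=4,fy=4,interpolation=cv2.INTER_CUBIC))
E
```

```text
6.2 [0.5446 0.0718 0.3335] 0.6489976927942356 [ 0.5054  0.33   -1.2811]
(array([0.0933, 7.2464, 0.0912]), np.float64(-0.08676032545221801), np.float64(74.51323967454778))
```

View pics/s5z.png

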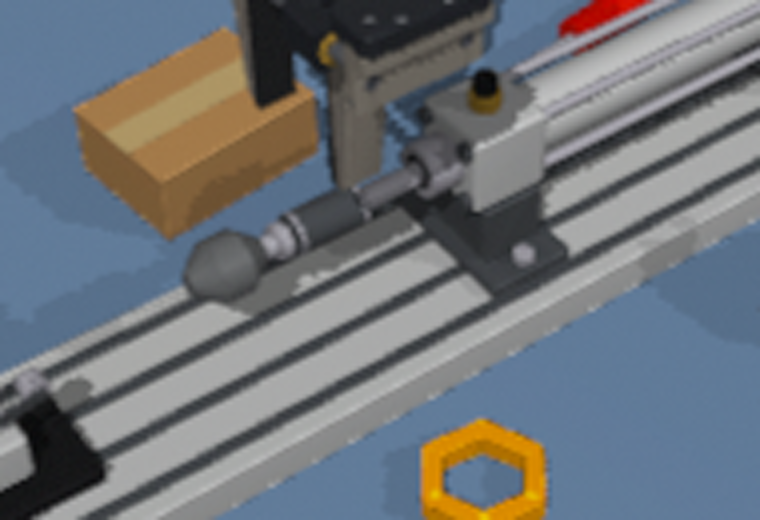

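View pics/wrist5.png

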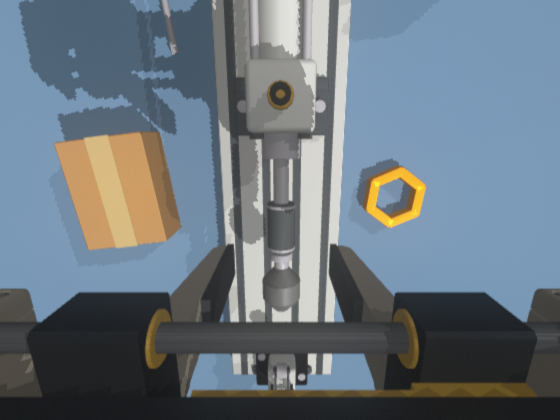

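```bash
python3 - <<'E'
from h import *
from station import manip
np.set_printoptions(precision=4,suppress=True)
a=cv2.imread("pics/wrist5.png")[80:320,220:345];cv2.imwrite("pics/w5z.png",cv2.resize(a,None,fx=2.5,fy=2.5,interpolation=cv2.INTER_CUBIC))
c=manip.calibration("wrist")
P={n:plane(c,uv,z) for n,uv,z in [("mouth",(281,157),.104),("coupF",(281,203),.1),("coupB",(281,249.5),.1),("cam",(281.5,288),.09),("fit",(281,94),.13)]}
for k in P:print(k,P[k])
d=P["cam"]-P["fit"];print(np.degrees(np.arctan2(d[1],d[0])),(P["coupF"]+P["coupB"])/2)
E
```

```text
mouth [0.5612 0.1299 0.104 ]
coupF [0.5518 0.0966 0.1   ]
coupB [0.5415 0.0602 0.1   ]
cam [0.5311 0.0218 0.09  ]
fit [0.5717 0.1671 0.13  ]
-105.59855648416499 [0.5467 0.0784 0.1   ]
```

View pics/w5z.png

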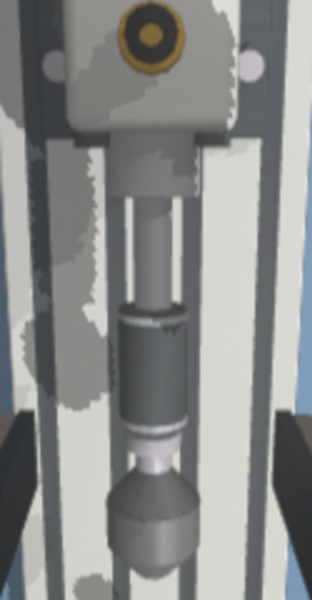

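drive_tool --moves '[0,0.5,0.3,0,0.3,0,2,0.3,0,0.3,0,3.8,0.3,0,0.3,0,5.3,0.3,0,0.3,0,6.5,0.3,0,0.3,0,7.1,0.3,0,0.3,0,7.25,0.3,0,0.3,0,7.25,0.3,0,0.3]'

```text
time_s: 7.15
position: [0.5462, 0.0741, 0.2631]
orientation: [0.701, -0.7, 0.096, -0.096]
wrist_force: [-0.3, 1.0, 0.3]
grip_width: 0.646
```

```bash
python3 - <<'E'
from h import *
from station import manip
np.set_printoptions(precision=4,suppress=True)
s=manip.observe();print(s["time_s"],s["position"],s["grip_width"],s["wrist_force"],s["moment"])
c=manip.calibration("wrist")
for n in ("wrist","scene"): cv2.imwrite(f"pics/{n}6.png",manip.capture(n))
print(togo(s,(.5458,.0748),gz=.09,ang=74.6))
a=cv2.imread("pics/scene6.png")[150:280,170:360];cv2.imwrite("pics/s6z.png",cv2.resize(a,None,fx=4,fy=4,interpolation=cv2.INTER_CUBIC))
E
```

```text
7.15 [0.5462 0.0741 0.2631] 0.6456275078446975 [-0.3236  0.9927  0.3248] [-0.0402 -0.0377 -0.0053]
(array([-0.0602,  0.2138,  0.0537]), np.float64(-0.19962404660250854), np.float64(74.40037595339749))
```

View pics/s6z.png

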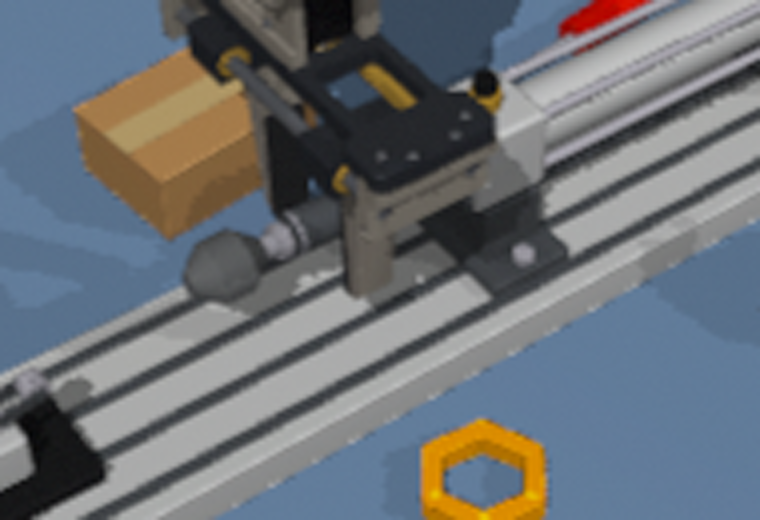

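View pics/wrist6.png

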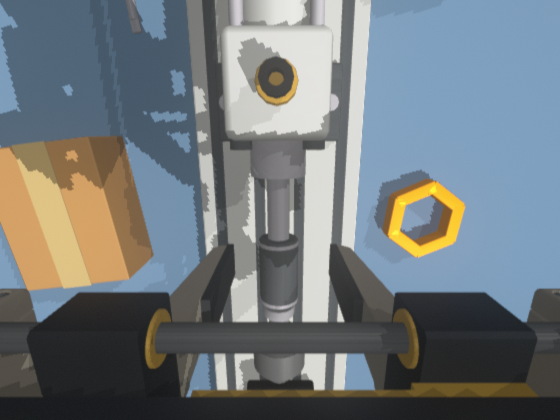

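```bash
python3 - <<'E'
from h import *
from station import manip
np.set_printoptions(precision=4,suppress=True)
s=manip.observe();c=manip.calibration("wrist")
M=R.from_quat(s["orientation"],scalar_first=True).as_matrix()
for uv,z in [((279,238),.1),((278.5,305),.1),((278.5,360),.1),((279,268),.09),((276.5,160),.104),((276,79),.128)]:
    p=plane(c,uv,z); print(p,(M.T@(p-s["position"]))*1000)
print((M.T@(ray(c,(281,215))[0]-s["position"]))*1000)
E
```

```text
[0.5517 0.0984 0.1   ] [ -1.3492 163.676   24.6831]
[0.5406 0.0602 0.1   ] [ -1.7738 163.6482 -15.0913]
[0.5305 0.0245 0.1   ] [ -1.9266 163.6222 -52.1992]
[0.5457 0.0772 0.09  ] [ -1.5132 173.6606   2.657 ]
[0.5617 0.1377 0.104 ] [ -2.3457 159.7047  65.2111]
[0.5705 0.1676 0.128 ] [ -1.9434 135.7265  96.4168]
[ 0.0465 19.8864 77.8021]
```

drive_tool --moves '[-0.1,0.1,0.2,0,0.3,-0.15,0.2,0.45,0,0.3,-0.15,0.2,0.45,0,0.3,-0.15,0.2,0.45,0,-1,-0.15,0.2,0.45,0,-1,-0.15,0.2,0.45,0,-1,-0.15,0.2,0.45,0,-1,-0.15,0.2,0.45,0,-1]' --grip_force 12

```text
time_s: 8.05
position: [0.546, 0.0788, 0.2616]
orientation: [0.701, -0.7, 0.096, -0.096]
wrist_force: [-5.5, 0.4, 0.6]
grip_width: 0.237
```

drive_tool --moves '[0,0,0,0,-1,0,0,0,0,-1,0,0,0,0,-1,0,0,0,0,-1,0,0,0,0,-1,0,0,0,0,-1,0,0,0,0,-1,0,0,0,0,-1]'

```text
time_s: 8.85
position: [0.5459, 0.0789, 0.2616]
orientation: [0.701, -0.7, 0.096, -0.096]
wrist_force: [-1.1, 0.9, 1.2]
grip_width: 0.235
```

```bash
cat > st.py <<'E'
from h import *
from station import manip
np.set_printoptions(precision=4,suppress=True)
s=manip.observe();M=R.from_quat(s["orientation"],scalar_first=True).as_matrix()
print(s["time_s"],s["position"],"w",s["grip_width"]*92,"F tool",M.T@s["wrist_force"],"M tool",M.T@s["moment"],"zang",np.degrees(np.arctan2(M[1,2],M[0,2])),"tilt",M[2,2],M[2,0])
E
python3 st.py; python3 - <<'E'
from h import *
from station import manip
for n in ("wrist","scene"): cv2.imwrite(f"pics/{n}7.png",manip.capture(n))
E
```

```text
8.85 [0.5459 0.0789 0.2616] w 21.620873028695982 F tool [-1.3368 -1.2357  0.5374] M tool [-0.0611  0.0188  0.334 ] zang 74.38538372065705 tilt 0.0004485853303372589 -0.0009949944506091046
```

View pics/wrist7.png

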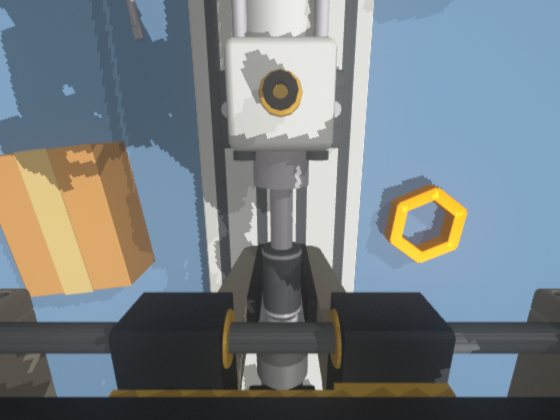

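drive_tool --moves '[0,0,0,0,-1,0,0,0,0,-1,0,0,-0.3,0,-1,0,0,-0.8,0,-1,0,0,-1.3,0,-1,0,0,-1.8,0,-1,0,0,-2.1,0,-1,0,0,-2.2,0,-1]' --grip_force 40

```text
time_s: 9.75
position: [0.5403, 0.0593, 0.2617]
orientation: [0.702, -0.699, 0.095, -0.096]
wrist_force: [0.8, 6.1, -2.8]
grip_width: 0.227
```

```bash
python3 st.py; python3 - <<'E'
from h import *
from station import manip
for n in ("wrist",): cv2.imwrite(f"pics/{n}8.png",manip.capture(n))
E
```

```text
9.75 [0.5403 0.0593 0.2617] w 20.862013009539343 F tool [-0.8378  2.7781  6.0461] M tool [1.2809 0.1344 0.1323] zang 74.44499432284486 tilt 0.0045885233414034166 0.00020372340741064976
```

View pics/wrist8.png

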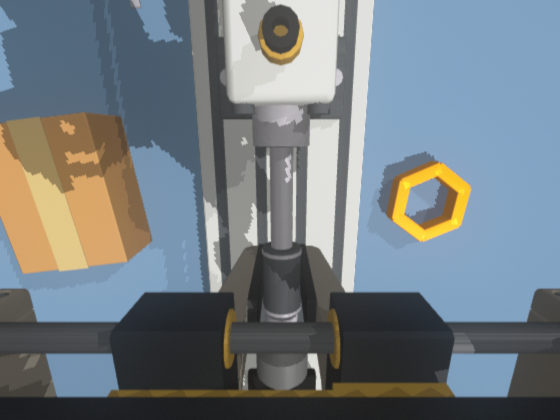

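drive_tool --moves '[0,0.05,-0.6,0,-1,0,0.05,-1.3,0,-1,0,0.05,-2,0,-1,0,0.05,-2.7,0,-1,0,0.05,-3.4,0,-1,0,0.05,-4,0,-1,0,0.05,-4.4,0,-1,0,0.05,-4.5,0,-1]'

```text
time_s: 10.6
position: [0.5288, 0.0178, 0.2614]
orientation: [0.704, -0.698, 0.094, -0.096]
wrist_force: [1.1, 7.9, -0.6]
grip_width: 0.226
```

```bash
python3 st.py; python3 - <<'E'
from h import *
from station import manip
for n in ("wrist","scene"): cv2.imwrite(f"pics/{n}9.png",manip.capture(n))
a=cv2.imread("pics/scene9.png")[180:310,100:290];cv2.imwrite("pics/s9z.png",cv2.resize(a,None,fx=4,fy=4,interpolation=cv2.INTER_CUBIC))
E
```

```text
10.6 [0.5288 0.0178 0.2614] w 20.818313970860835 F tool [-1.1004  0.661   7.8999] M tool [1.6576 0.0384 0.1475] zang 74.52383884729214 tilt 0.009135009517470871 0.0022929724633793114
```

View pics/s9z.png

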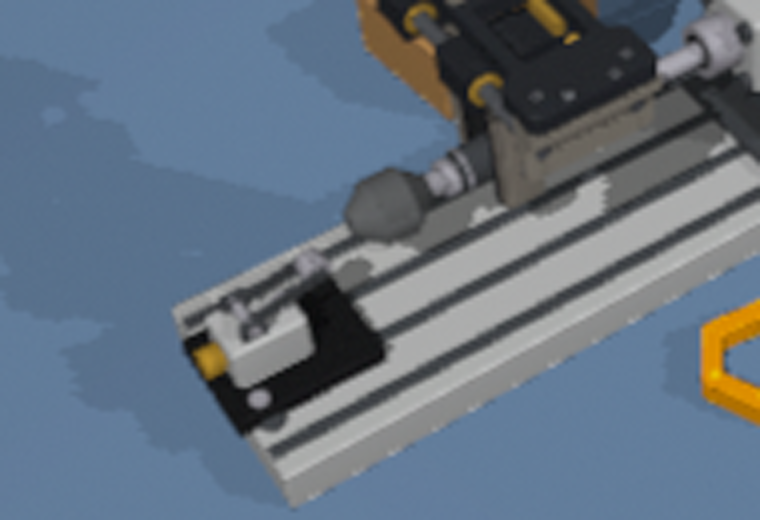

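View pics/wrist9.png

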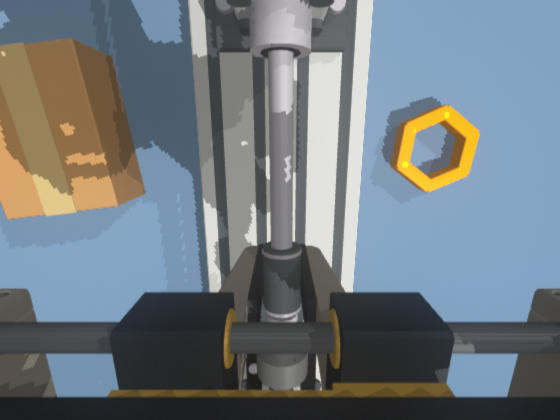

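```bash
python3 - <<'E'
from h import *
from station import manip
c=manip.calibration("scene")
a=plane(c,(100+388.5/4-.375,180+206.5/4-.375),.09);b=plane(c,(100+312.5/4-.375,180+262.5/4-.375),.076)
print(a,b,np.linalg.norm((a-b)[:2]))
E
```

```text
[ 0.51210668 -0.0371469   0.09      ] [ 0.49939361 -0.07452886  0.076     ] 0.039484591947800594
```

drive_tool --moves '[0,0,-0.6,0,-1,0,0,-1.3,0,-1,0,-0.02,-2,0,-1,0,-0.02,-2.6,0,-1,0,-0.03,-3.2,0,-1,0,-0.03,-3.7,0,-1,0,-0.03,-4,0,-1,0,-0.03,-4.1,0,-1]'

```text
time_s: 11.5
position: [0.5185, -0.0196, 0.2619]
orientation: [0.705, -0.696, 0.092, -0.097]
wrist_force: [0.4, 8.1, 2.5]
grip_width: 0.232
```

```bash
python3 st.py; python3 - <<'E'
from h import *
from station import manip
for n in ("wrist","scene","top"): cv2.imwrite(f"pics/{n}10.png",manip.capture(n))
a=cv2.imread("pics/scene10.png")[180:310,100:290];cv2.imwrite("pics/s10z.png",cv2.resize(a,None,fx=4,fy=4,interpolation=cv2.INTER_CUBIC))
a=cv2.imread("pics/top10.png")[160:270,270:410];cv2.imwrite("pics/t10z.png",cv2.resize(a,None,fx=5,fy=5,interpolation=cv2.INTER_CUBIC))
E
```

```text
11.5 [ 0.5185 -0.0196  0.2619] w 21.317770067832377 F tool [-1.7609 -2.414   7.9167] M tool [ 1.4286 -0.0339  0.3144] zang 74.62453676949319 tilt 0.012966834913914316 0.00429589219717158
```

View pics/s10z.png

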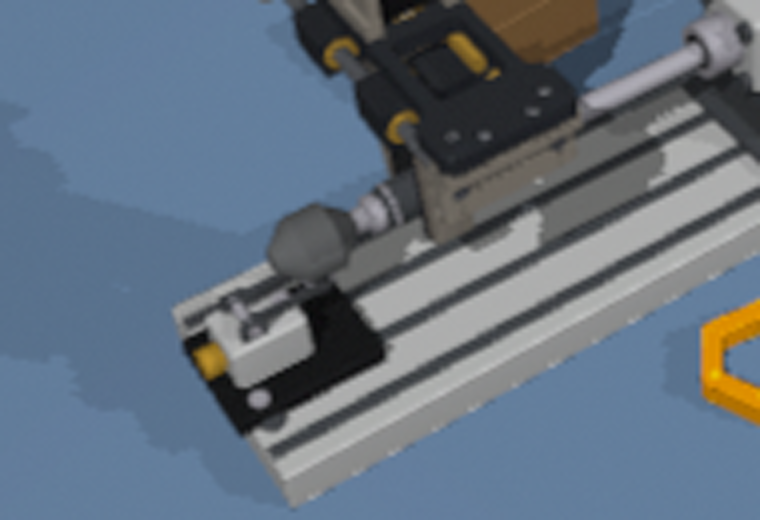

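View pics/t10z.png

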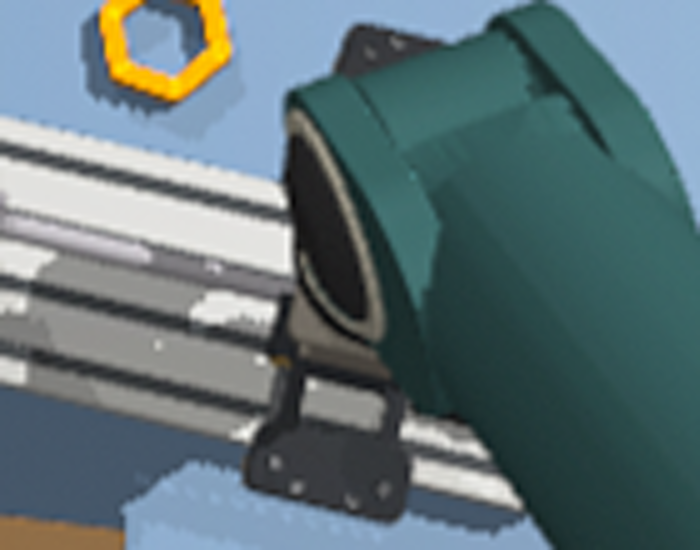

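View pics/wrist10.png

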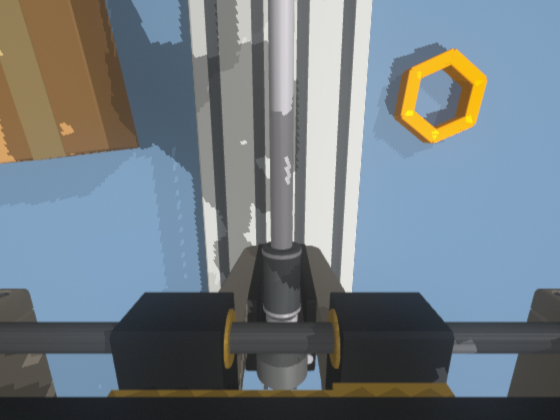

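```bash
python3 - <<'E'
from h import *
from station import manip
c=manip.calibration("scene")
b=plane(c,(100+312.5/4-.375,180+262.5/4-.375),.076)
pts=[]
for f in ("pics/scene0.png","pics/scene9.png","pics/scene10.png"):
    im=cv2.imread(f);h=cv2.cvtColor(im,cv2.COLOR_BGR2HSV)
    m=((h[...,1]<30)&(h[...,2]>50)&(h[...,2]<120)).astype(np.uint8)
    m=cv2.morphologyEx(m,cv2.MORPH_OPEN,cv2.getStructuringElement(cv2.MORPH_ELLIPSE,(11,11)))
    n,l,st,ce=cv2.connectedComponentsWithStats(m)
    for i in range(1,n):
        if 150<st[i,4]<700:
            p=plane(c,ce[i],.09);print(f,ce[i],st[i],p,np.linalg.norm((p-b)[:2]))
E
```

```text
pics/scene0.png [247.57333333  11.21      ] [241   0  14  25 300] [-0.06440772  0.75227305  0.09      ] 1.0007363956211306
pics/scene0.png [527.99431818   6.57386364] [521   0  14  16 176] [0.63804136 1.3457337  0.09      ] 1.4270139975600942
pics/scene0.png [338.40921409  55.35230352] [322  46  34  20 369] [0.33823001 0.68108855 0.09      ] 0.772613335005248
pics/scene0.png [227.79338843 218.32782369] [216 208  25  21 363] [0.53364332 0.02178402 0.09      ] 0.10222139898246632
pics/scene9.png [528.35519126   6.77595628] [521   0  15  16 183] [0.63952387 1.34479117 0.09      ] 1.4262208222282589
pics/scene9.png [296.1557971  210.83333333] [288 198  17  27 276] [0.62087799 0.11653802 0.09      ] 0.226417772969606
pics/scene9.png [263.27083333 222.475     ] [253 214  22  18 240] [0.59204577 0.05472103 0.09      ] 0.15902816033382003
pics/scene9.png [200.78718535 233.49199085] [187 222  30  23 437] [ 0.52177283 -0.03645945  0.09      ] 0.04416004133357426
pics/scene10.png [528.35519126   6.77595628] [521   0  15  16 183] [0.63952387 1.34479117 0.09      ] 1.4262208222282589
pics/scene10.png [248.76642336 229.47080292] [236 221  26  18 274] [0.58281484 0.02488821 0.09      ] 0.1297800287805844
pics/scene10.png [182.90890688 242.50809717] [168 231  33  22 494] [ 0.51252323 -0.07147573  0.09      ] 0.013479936906233609
```

```bash
python3 - <<'E'
from h import *
from station import manip
c=manip.calibration("scene")
K=np.array([[c["fx"],0,c["cx"]],[0,c["fy"],c["cy"]],[0,0,1]])
u=np.array([-.267,-.9636,0])
r=np.array([.5035,-.077,.074])
X=np.array([r,r+[0,0,.016],r+[0,0,.016]-.01*u])
p=cv2.projectPoints(X,c["rvec"],c["tvec"],K,None)[0][:,0];print((p-[100,180]+.375)*4)
E
```

```text
[[315.32444236 273.01622677]
 [309.92181285 249.30220497]
 [330.13484003 239.40417383]]
```

drive_tool --moves '[-0.02,0,-0.2,0,-1,-0.02,0,-0.3,0,-1,-0.02,0,-0.4,0,-1,-0.02,0,-0.45,0,-1,-0.02,0,-0.45,0,-1,-0.02,0,-0.45,0,-1,-0.02,0,-0.45,0,-1,-0.02,0,-0.45,0,-1]'

```text
time_s: 12.45
position: [0.5175, -0.0225, 0.2621]
orientation: [0.706, -0.696, 0.092, -0.097]
wrist_force: [-0.0, 6.3, 1.2]
grip_width: 0.225
```

```bash
python3 st.py; python3 - <<'E'
from h import *
from station import manip
for n in ("wrist","scene"): cv2.imwrite(f"pics/{n}11.png",manip.capture(n))
a=cv2.imread("pics/scene11.png")[180:310,100:290];cv2.imwrite("pics/s11z.png",cv2.resize(a,None,fx=4,fy=4,interpolation=cv2.INTER_CUBIC))
E
python3 st.py
```

```text
12.45 [ 0.5175 -0.0225  0.2621] w 20.672884455884862 F tool [-1.6762 -1.1028  6.0793] M tool [1.1045 0.0174 0.2288] zang 74.68579270128693 tilt 0.015321528998676726 0.00538044795163356
12.55 [ 0.5175 -0.0225  0.2621] w 20.76685440596107 F tool [-2.16   -0.5991  5.3121] M tool [1.1516 0.0301 0.3105] zang 74.69064340412397 tilt 0.015353094526749989 0.005428934519446482
```

View pics/s11z.png

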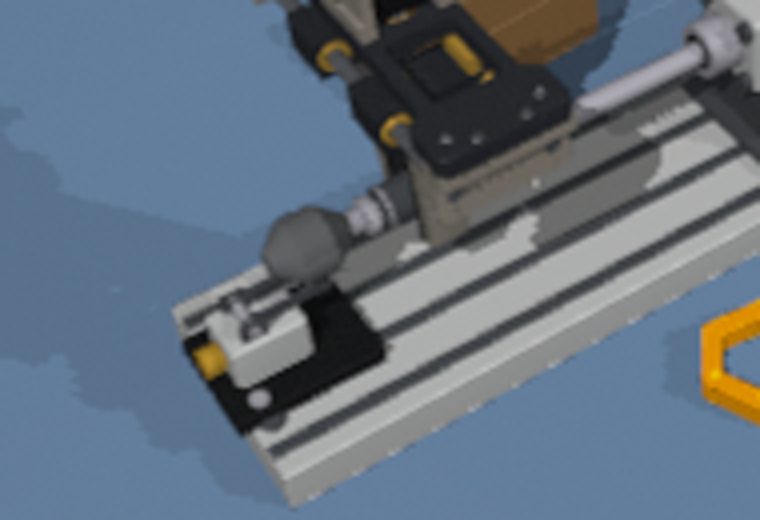

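View pics/wrist11.png

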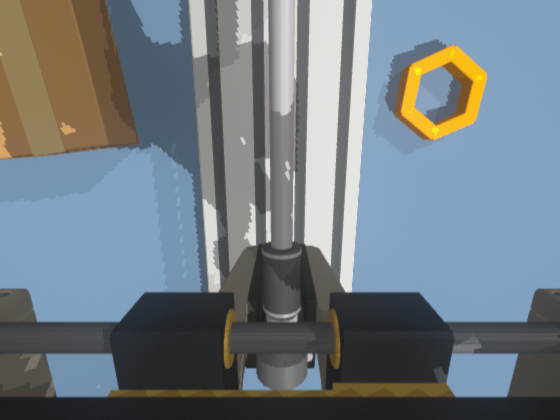

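drive_tool --moves '[0,0,-0.1,0,-1,0,0,-0.1,0,-1,0,0,-0.1,0,-1,0,0,-0.1,0,-1,0,0,-0.1,0,-1,0,0,-0.1,0,-1,0,0,-0.1,0,-1,0,0,-0.1,0,-1]'

```text
time_s: 13.35
position: [0.5174, -0.0227, 0.2622]
orientation: [0.706, -0.695, 0.091, -0.097]
wrist_force: [-0.7, 5.4, 1.2]
grip_width: 0.229
```

```bash
python3 st.py; python3 - <<'E'
from h import *
from station import manip
for n in ("scene","top"): cv2.imwrite(f"pics/{n}12.png",manip.capture(n))
a=cv2.imread("pics/scene12.png")[220:290,135:225];cv2.imwrite("pics/s12z.png",cv2.resize(a,None,fx=8,fy=8,interpolation=cv2.INTER_CUBIC))
for n in ("scene","top"):
  d=cv2.absdiff(cv2.imread(f"pics/{n}0.png"),cv2.imread(f"pics/{n}12.png")).max(2)
  print(n,(d>60).mean())
E
python3 st.py
```

```text
13.35 [ 0.5174 -0.0227  0.2622] w 21.0971088287044 F tool [-2.0683 -1.1652  5.078 ] M tool [0.9934 0.0803 0.3286] zang 74.7196642312273 tilt 0.0167908380312477 0.005940697641726417
scene 0.045497448979591834
top 0.09656887755102041
13.45 [ 0.5175 -0.0227  0.2623] w 20.934702741550307 F tool [-1.7687 -0.623   4.9133] M tool [0.9513 0.0551 0.2786] zang 74.71723304191576 tilt 0.016768318847373787 0.005975191932866691
```

View pics/s12z.png

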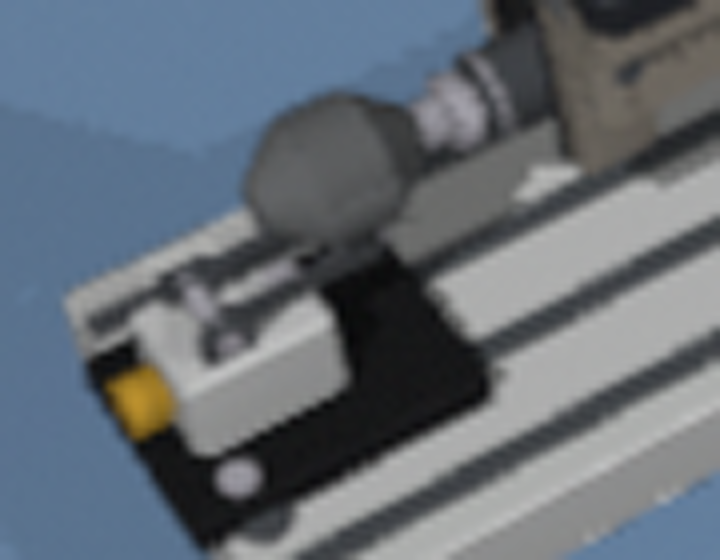

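View pics/scene12.png

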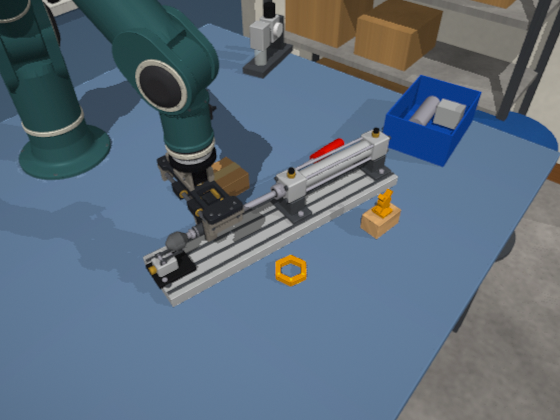

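```bash
python3 - <<'E'
from station import manip
print(manip.sign_off())
E
```

```text
the job is handed in; nothing more can be done
None
```

I tried the switch by hand, then drew the rod out until its cam sat on the roller. I handed the job in at about 13.5 s with the coupler still gripped.

- **Hand test:** With the fingers shut, I pushed the roller down until the force rose sharply, to about 16 N. The fingertips were then at 71 mm, which is the height expected at the stop. After I lifted off, the scene picture showed the lever back up.
- **Drawing out the rod:** I gripped the coupler at 40 N and drew it out about 102–103 mm along the rod's axis. The drag was 6–8 N, sideways force on the tool stayed at about 2 N or less, and the coupler did not slip in the jaws.
- **Final checks:**
  - The last scene picture shows the cam above the roller with the lever held down. By my measurements the cam's centre is within about 2–3 mm of the roller, against the 8 mm allowed.
  - The tool position held to within about 0.1 mm over the last readings.
  - The trophy, screwdriver, carton and hexagonal frame look unmoved by eye.

**Imperfections:**
- The tool tilted about 1° while pulling, which I allowed for in the distance.
- My automatic colour mask for the cam picked up other grey surfaces, so I checked the cam's position by eye and by the distance the arm had moved.
- The top camera's view of the cam was blocked by the arm at the end.

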